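Stamp the inspection mark on a panel

ROBOT

A 7-joint arm with a two-finger parallel gripper is mounted at the origin on the work surface. World frame = base frame: x ahead of the robot, y to its left, z up, the work surface at z = 0. Lengths are in m, angles in degrees, forces in N, time in s.
With the tool pointing down it reaches from about 0.425 to 0.875 m from the base axis. Payload 4.7 kg.
Tool frame: the origin (TCP) lies at the very end of the fingers, on their centre line; the grasp point (between the pads) lies 19 mm behind it; z points along the fingers, y is the direction in which the jaws open and shut (so a half turn about z gives the same grasp; the last joint's range is limited). The gripper opens to 87 mm and grips with 3 to 60 N. Pads are 19 mm wide; open, the fingers measure 117 mm over their backs; the gripper's body (75 mm by 190 mm) begins 51 mm behind the grasp point.
Start: joints at [71.969, 18.392, -4.016, 83.108, 1.295, 78.541, -3.26], TCP at [0.21, -0.615, 0.223] pointing down, gripper open.
Joint ranges: [-163.93, 163.93], [-17.29, 119.83], [-79.2, 71.16], [3.27, 140.29], [-89.18, 269.18], [5.43, 117.66], [-154.24, 154.24]. Speed limits (degrees/s): [147.25, 147.25, 180, 180, 180, 180, 180].

INTERFACE

Orientations are given as [roll, pitch, yaw] about the fixed x, y, z axes, in that order (R = Rz(yaw) Ry(pitch) Rx(roll)).
In Python, from cell import * gives the robot as it stands.
- The arm moves only by the tool arm_command, never from a script. Its argument "targets" is a list that holds one entry, the list of rows, each a list of 7 numbers: the shift along the tool's x, y, z in m, then the turn, a rotation vector about the tool's x, y, z in degrees, then the gripper's target within -1 to 1 (shut at 1, half-way at 0, fully open at -1). In form: [[[tx, ty, tz, rx, ry, rz, claw], ...]]. A call has 1 to 10 rows; each row is the pose to reach, as a shift and turn from the pose commanded when the call began, along the tool's axes at that moment; what a row does not reach only later rows make up. A row lasts 1/10 s, in which the tool goes at most 50 mm and 8.59 degrees, less where a joint would pass 70% of its speed; a pose out of reach is approached as far as the arm can. A call with a gripper value outside its range is refused whole. The fingers move at their own pace and stop on an object; "newtons" is the grip in N (left out, the last holds). Time passes only in rows, so rows that repeat a pose let the fingers close. It gives the time, the measured TCP pose, the force and the opening at its end, in the units of the state.
- get_obs(): the state, without advancing time (a new reading comes with each control period).
- read_camera(name): name is "scene" or "top"; returns a dict with "img" (384x512x3 uint8, red, green, blue), "z_map" (384x512 float32, m along the optical axis (not along the pixel's ray), 0 where there is no reading), "K" (3x3 intrinsics, pixels), "D" ([k1, k2, p1, p2, k3] as OpenCV has them; the pictures are not rectified), "origin" and "attitude" of the camera in the world. Camera axes: x right, y down, z forward; pixel columns grow to the right and rows downward; lengths in m; the calibration is good to about 2 mm. A picture is of the moment at which its call begins.
- sign_off(): hands the job in, once; it reports no verdict.
Trained networks look in the newest picture that a camera, given by its name, has taken for a name from the list of things; names that differ only in an ending like _2 or _b are one class to them, and where a whole thing is asked for, a point or a joint stands for the part that bears it (a point fixed in the world has none). Each returns a list of dicts, best first, with "conf" (0 to 1); they miss things now and then, are a little off and sometimes report something else, mostly with a low value. They report only what shows in the picture. A call takes as long as a camera call. They do not tell look-alikes from the thing itself.
- search_frame(thing, camera): "position" ([column, row] in pixels, amid what is visible of it).
The state is a dict: "time_s": time; "qpos": joint angles; "joint_velocities": joint speeds; "effort": joint torques, N m; "tool_pos": TCP position; "tool_rot": TCP orientation; "force": force on the tool from outside, world axes, zero at the start; "wrist_torque": the same for the moment, N m; "grip_width": finger opening in m.
Only numpy, scipy, OpenCV 4.12 (cv2) and the standard library are available. Lean on these libraries where they do the work, as an engineer would, in place of code of your own. Each camera call takes 0.05 s, during which the arm holds its last target.

TASK

Take the square-bodied marking punch out of its stand and stamp the blank instrument panel with it: set its round face down slowly and squarely, wholly inside the scribed ring, and press straight down with a steady 13 newtons or so (more than 9, never as much as 20) for a full second, without sliding it while it presses. Then lift it straight off and put it back upright, fully home, in the same hole of the stand that it came from, leaving the round-bodied punch and everything else where it is.

Things in the scene. Friction and masses are not known exactly. Their poses are not given: they have to be found in the camera images.
- punch_center (a point): Square-bodied steel marking punch, about 190 g: centre of its body (18 x 18 mm section, 62 mm tall). z runs up along the punch, x and y square to the flats. The stamping face is 61 mm below this point, the top 35 mm above it (last 4 mm a round cap). Under the body is a round neck, 10 mm across, 30 mm long; in the stand the body's shoulder rests on the stand's top.
- punch_face (a point): Centre of the flat round stamping face (10 mm across) at the bottom of the square-bodied punch; same axes. Hidden in the stand's hole at first. It is to be pressed on the panel; both are rigid: the only give is in the robot's arm and grip.
- punch: The same square-bodied punch as a whole; its origin is the centre of the stamping face.
- round_punch_center (a point): The other punch in the stand, to be left alone: same height, but with a round body 20 mm across (62 mm tall, this point at its centre) and a pointed neck.
- stand: Fixed wooden stand block, 70 (x) x 170 (y) x 36 mm tall, origin at the centre of its underside, z up. Two vertical through holes, 14 mm wide with a 2 mm chamfer, at y = -50 and +50 mm; one holds the square punch and the other the round one, either way round. The punches' bodies stand 36 to 98 mm above the table, their caps to 102 mm.
- holder: Fixed plywood panel holder, 138 (x) x 198 (y) mm: base with a rim 14 mm wide, rim top 52 mm above the table; origin at the centre of its underside, z up. Inside the rim, firmly packed, lies the level aluminium panel (107 x 167 mm). How far its face lies below the rim's top is not measured: anywhere from 1 to 17 mm, so feel for it.
- mark_ring (a point): Point on the vertical line through the centre of the scribed dark ring on the panel (18 mm inside, 20 mm outside), but at the height of the rim's top, 52 mm above the table, NOT on the panel's face, which lies 1 to 17 mm lower. At x = +8, y = -30 mm in the holder's frame; z up.
- screwdriver: Loose screwdriver lying beyond the task area; leave alone.
- parts_cup: Small loose open plastic cup, 64 mm across, 45 mm tall; leave alone.
- can: Loose can, 52 mm across, 110 mm tall; leave alone.
- binding_post: Small loose binding post, 18 mm across, 32 mm tall, standing on the table nearer the robot; leave alone.
- spool: Loose disc-shaped spool, 50 mm across, 30 mm tall; leave alone.
- small_meter: Loose hand meter, 150 x 80 x 35 mm, lying flat; leave alone.
Things that resemble listed ones, but are neither listed nor needed, are in the scene too. What is shaped like the punch but purple or yellow is not meant.

How it is judged (in metres and radians):
On the way, in this order (a step that is already met when the one before it is completed fails the run):
1. the punch stands square on the panel inside the ring (its axis within 4 mm of the ring's centre, within 0.07 rad of vertical) and presses with 9 to 20 N for 0.7 s (contact force between punch and holder between 9 and 20 N and angle between punch_face's own z axis and vertical below 0.07 rad and horizontal distance between punch_face and mark_ring below 0.004 m), for 0.7 s.
2. the punch is lifted clear, 15 mm over the rim (z of punch_face in the frame of mark_ring above 0.015 m and contact force between punch and holder below 0.1 N), for 0.1 s.
At the end, for the whole second after the job is handed in: The panel has been stamped and the square-bodied punch is back upright (within 0.06 rad) and fully home in its own hole, its centre within 6 mm of where it started, at rest and released; the round punch is within 6 mm of where it started (distance of each of punch_center, round_punch_center from where it was at the start of the episode below 0.006 m and angle between punch_center's own z axis and vertical below 0.06 rad and linear speed of punch below 0.02 m/s); the robot touches nothing.
It fails at once if the punch presses on the panel or holder with more than 20 N (contact force between punch and holder above 20 N).
It fails at once if the punch bears on the panel or holder (over 2.5 N) more than 5 mm from the ring's centre (contact force between punch and holder above 2.5 N and horizontal distance between punch_face and mark_ring above 0.005 m).
It fails at once if the punch bears on the panel (over 4 N) while tilted more than 0.12 rad (contact force between punch and holder above 4 N and angle between punch_face's own z axis and vertical above 0.12 rad).
It fails at once if the punch slides or strikes: faster than 30 mm/s while it bears on the panel with over 5 N (contact force between punch and holder above 5 N and linear speed of punch above 0.03 m/s).
It fails at once if the other punch or a bystander is moved more than 20 mm (distance of any of screwdriver, parts_cup, can, binding_post, spool, small_meter, round_punch_center from where it was at the start of the episode above 0.02 m).
It also fails if it takes over 62 s, if anything falls off the work surface, if the arm or the gripper's body presses on something with over 40 N, if the wrist force passes 120 N, or if a joint passes its speed limit or range.

## Working session

There is one attempt and no reset: what is moved stays moved. The work goes in short steps, Python scripts to look and compute and a tool call to move; the robot and the scene stay as the last step left them, time stands still between calls to the robot, and variables do not carry over. Pictures are saved under pics/ and viewed, and the job is handed in when it is done.

Besides the shell and the picture viewer there is one more tool, called after "Call:" as name(argument=value, ...), one argument or row to a line, values as JSON. arm_command: Moves the arm, as the interface text tells. Its arguments: {"type":"object","properties":{"targets":{"type":"array","items":{"type":"array","items":{"type":"array","items":{"type":"number"}}}},"newtons":{"type":"number"}},"required":["targets"]}

```bash
ls; mkdir -p pics; python3 - <<'E'
from cell import *
import cv2, numpy as np, pickle
print(get_obs())
for n in ("scene","top"):
    c=read_camera(n); pickle.dump(c,open(n+'0.pkl','wb'))
    cv2.imwrite(f'pics/{n}0.png',cv2.resize(c['img'][:,:,::-1],(800,600)))
    print(n,c['K'],c['D'],c['origin'],c['attitude'])
    for t in ("punch_center","punch","round_punch_center","stand","holder","mark_ring"):
        try: print(t,[(np.round(d['position'],1).tolist(),round(d['conf'],2)) for d in search_frame(t,n)][:4])
        except Exception as e: print(t,e)
E
```

```text
pics
{'time_s': 0.0, 'qpos': array([71.96945593, 18.44198792, -4.01544391, 83.17395251,  1.29374873,
       78.53970892, -3.25937035]), 'joint_velocities': array([-8.74778686e-02, -7.67294941e-02,  2.90643432e-02,  4.24756819e-02,
       -3.16348078e-05, -2.54779202e-02, -3.85805939e-02]), 'effort': array([-1.21813091e-04, -4.91287029e+01, -4.03951239e-01, -3.12532961e+01,
       -6.38588704e-02,  4.40629700e-02,  1.73648696e-04]), 'tool_pos': array([ 0.20966902, -0.61468281,  0.22143661]), 'tool_rot': array([-1.79889521e+02,  4.41354260e-03,  1.88405738e+01]), 'force': array([-0.71850323, -0.15559672,  0.6794663 ]), 'wrist_torque': array([ 0.00547413, -0.04454093, -0.01798863]), 'grip_width': 0.08708860733482993}
scene [[353.45756025   0.         259.14447275]
 [  0.         353.45756025 193.4757091 ]
 [  0.           0.           1.        ]] [-0.00967749  0.          0.          0.          0.        ] [1.23019678 0.17225142 0.678077  ] [-1.29918255e+02  7.47182999e-03  1.06982522e+02]
punch_center [([357.7, 197.8], 0.71), ([373.3, 223.1], 0.69), ([410.8, 258.3], 0.55), ([419.0, 2
[... 299 characters left out ...]
7   0.         256.41987372]
 [  0.         459.65031987 193.50862361]
 [  0.           0.           1.        ]] [-0.04114387  0.          0.          0.          0.        ] [ 0.49610734 -0.02675004  1.23451602] [-177.193116     -0.9970404   -90.79232579]
punch_center [([92.1, 197.1], 0.7), ([131.3, 195.0], 0.54), ([101.5, 161.6], 0.5), ([128.8, 123.2], 0.25)]
punch [([129.2, 122.7], 0.69), ([152.7, 231.0], 0.66), ([95.6, 204.1], 0.5), ([98.2, 166.1], 0.42)]
round_punch_center [([173.1, 183.7], 0.59), ([131.4, 196.0], 0.4)]
stand [([153.7, 192.4], 0.87), ([131.8, 191.1], 0.35)]
holder [([296.7, 214.3], 0.82), ([133.8, 196.3], 0.22)]
mark_ring [([294.8, 217.3], 0.63), ([397.9, 257.7], 0.5)]
```

View pics/scene0.png

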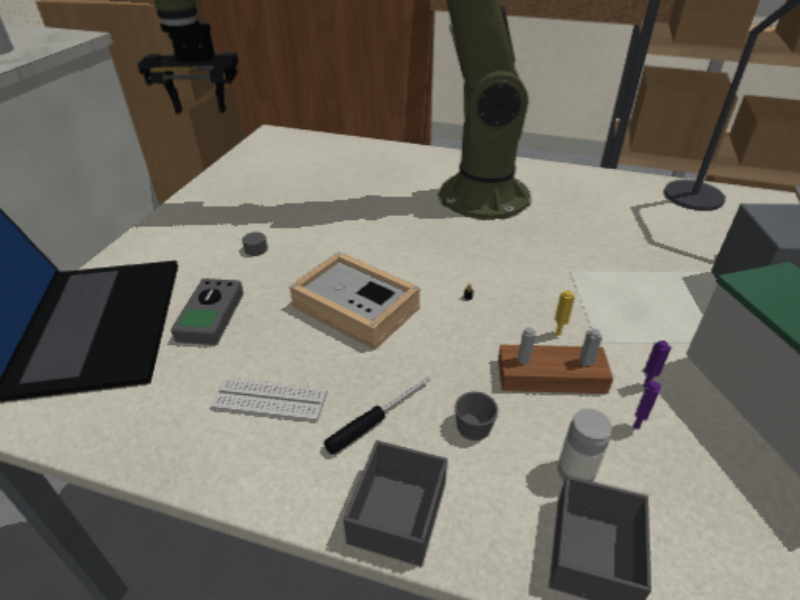

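View pics/top0.png

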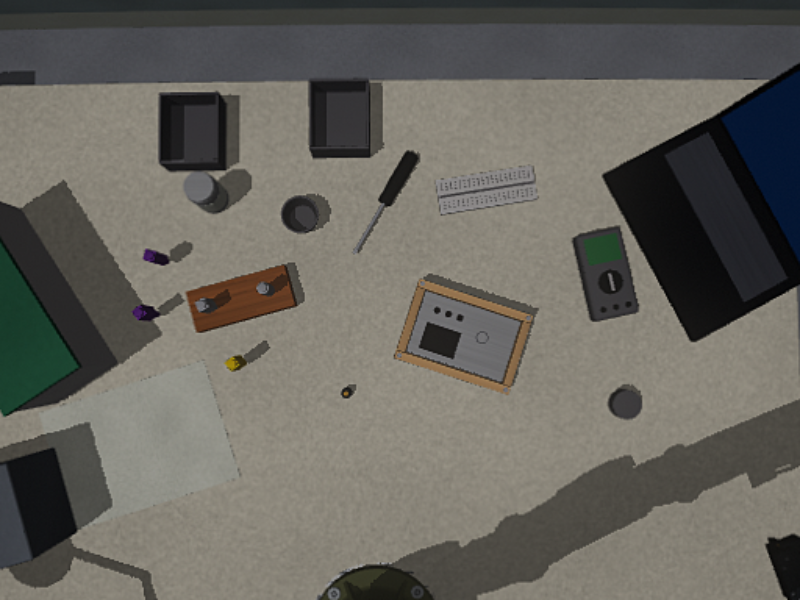

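The stand's two grey punches are at about (205,303) and (263,288) in the top view. The ring is at (482,337). I'll zoom in to tell square from round.

```bash
python3 - <<'E'
import cv2, numpy as np, pickle
s=pickle.load(open('scene0.pkl','rb'))['img'][:,:,::-1];t=pickle.load(open('top0.pkl','rb'))['img'][:,:,::-1]
a=cv2.resize(s[200:260,310:400],(800,533),interpolation=cv2.INTER_CUBIC)
b=cv2.resize(t[160:220,110:200],(800,533),interpolation=cv2.INTER_CUBIC)
c=cv2.resize(t[165:255,245:350],(700,600),interpolation=cv2.INTER_CUBIC)
cv2.imwrite('pics/z1.png',a);cv2.imwrite('pics/z2.png',b);cv2.imwrite('pics/z3.png',c)
E
```

```text
(no output)
```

View pics/z1.png

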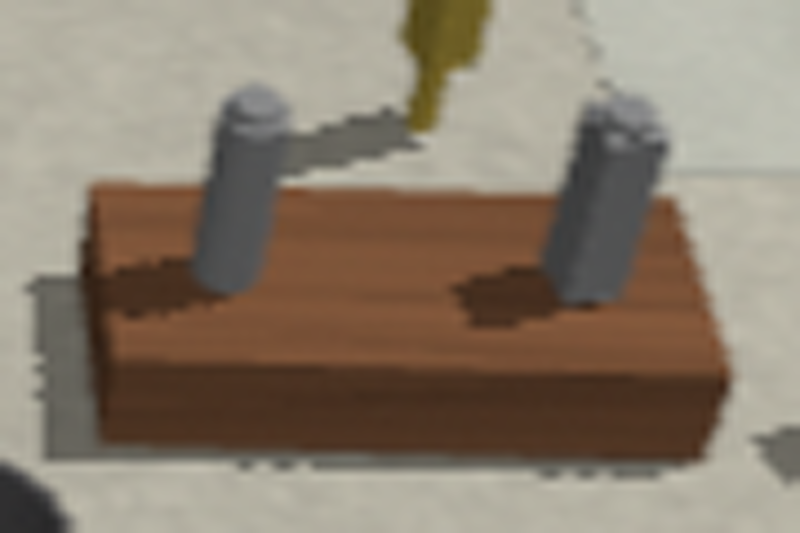

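View pics/z2.png

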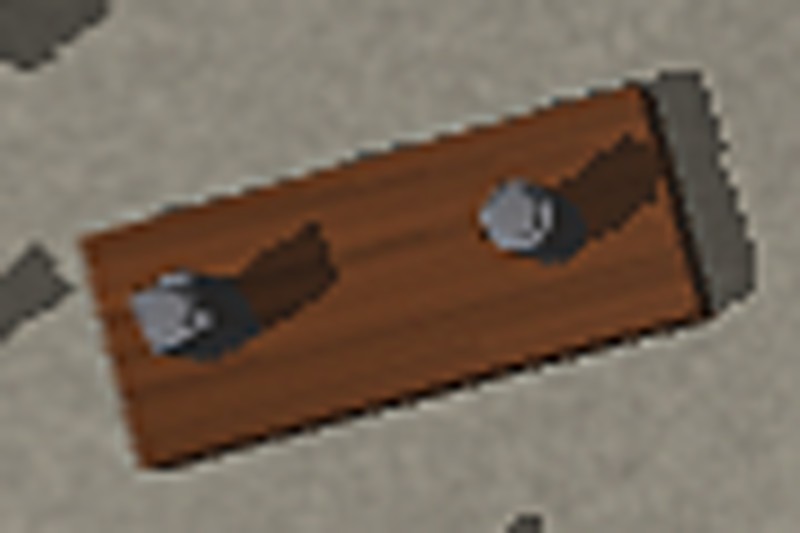

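View pics/z3.png

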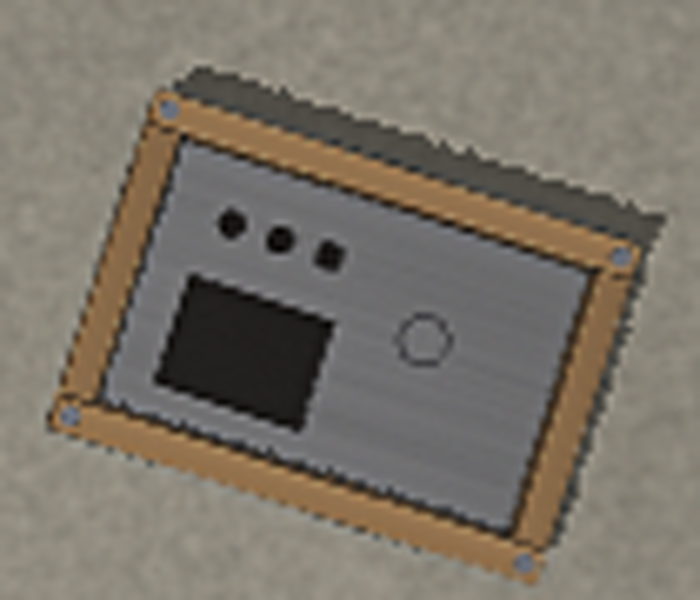

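```bash
cat > h.py <<'E'
import numpy as np, cv2, pickle
from scipy.spatial.transform import Rotation as Rn
def Rm(c): return Rn.from_euler('xyz',c['attitude'],degrees=True).as_matrix()
def ray(c,px):
    p=cv2.undistortPoints(np.array(px,float).reshape(-1,1,2),c['K'],np.array(c['D'],float)).reshape(-1,2)
    return np.c_[p,np.ones(len(p))]@Rm(c).T
def onz(c,px,z):
    d=ray(c,px); o=np.array(c['origin']); return o+d*((z-o[2])/d[:,2])[:,None]
def proj(c,P):
    R=Rm(c); o=np.array(c['origin'],float)
    rv=cv2.Rodrigues(R.T)[0]
    return cv2.projectPoints(np.array(P,float).reshape(-1,1,3),rv,-R.T@o,c['K'],np.array(c['D'],float))[0].reshape(-1,2)
def cloud(c):
    h,w=c['z_map'].shape; v,u=np.mgrid[:h,:w]
    d=ray(c,np.c_[u.ravel(),v.ravel()]); P=np.array(c['origin'])+d*c['z_map'].ravel()[:,None]
    P[c['z_map'].ravel()==0]=np.nan
    return P.reshape(h,w,3)
E
python3 - <<'E'
from h import *
for n in('top','scene'):
    c=pickle.load(open(n+'0.pkl','rb')); P=cloud(c); img=c['img']
    hsv=cv2.cvtColor(img,cv2.COLOR_RGB2HSV)
    if n=='top':
        for nm,box,z in (('stand',(100,155,210,225),.036),('holder',(245,165,350,255),.052)):
            x0,y0,x1,y1=box; s=hsv[y0:y1,x0:x1]
            m=(s[...,1]>(120 if nm=='stand' else 90))&(s[...,2]>(60 if nm=='stand' else 120)); m=m&(s[...,0]<25)
            yx=np.argwhere(m)+[y0,x0]; Q=onz(c,yx[:,::-1],z)[:,:2]
            h=cv2.convexHull((Q*1000).astype(np.float32)); r=cv2.minAreaRect(h); print(nm,r,m.sum(),'z',np.nanmedian(P[y0:y1,x0:x1,2][m]))
    px=(294.8,217.3) if n=='top' else (218,184)
    u,v=map(int,px); w=P[v-12:v+13,u-12:u+13].reshape(-1,3); print(n,'z panel pct',np.nanpercentile(w[:,2],[5,25,50,75,95]))
    # punch top cloud
    q=P[170:215,105:195].reshape(-1,3) if n=='top' else P[195:250,310:405].reshape(-1,3)
    q=q[(q[:,2]>.06)&(q[:,2]<.12)]; print(len(q),np.nanmax(q[:,2]))
    for k in (q[q[:,1]>np.nanmedian(q[:,1])],q[q[:,1]<=np.nanmedian(q[:,1])]): print(np.median(k,axis=0),k[:,:2].min(0),k[:,:2].max(0))
E
```

```text
stand ((565.7049560546875, 219.6787567138672), (69.88385772705078, 169.90771484375), 14.626607894897461) 1396 z 0.03705076971160626
holder ((497.0176696777344, -149.93643188476562), (197.53573608398438, 136.6519012451172), 71.17633819580078) 1086 z 0.05285706924439082
top z panel pct [0.03847509 0.04071973 0.04224742 0.04381837 0.04582343]
161 0.10840827057822855
[0.55400431 0.26595205 0.0985432 ] [0.54206169 0.2595932 ] [0.56426109 0.28060513]
[0.57543896 0.17074008 0.09894656] [0.54799827 0.16182506] [0.58784855 0.25949582]
scene z panel pct [0.03899247 0.04026509 0.04107957 0.04197968 0.05087244]
312 0.10454936810456994
[0.55829959 0.26700349 0.08248977] [0.45958662 0.22763767] [0.56550992 0.27947571]
[0.58367229 0.17521161 0.08088315] [0.4571368  0.16346266] [0.58910745 0.226924  ]
```

```bash
python3 - <<'E'
import cv2, numpy as np, pickle
s=pickle.load(open('scene0.pkl','rb'))['img'][:,:,::-1];t=pickle.load(open('top0.pkl','rb'))['img'][:,:,::-1]
k=cv2.INTER_NEAREST
a=cv2.resize(s[205:240,362:397],(700,700),interpolation=k)[:600]
b=cv2.resize(t[180:210,120:150],(600,600),interpolation=k)
c=cv2.resize(s[165:210,180:275],(760,360),interpolation=k)
cv2.imwrite('pics/z4.png',a);cv2.imwrite('pics/z5.png',b);cv2.imwrite('pics/z6.png',c)
E
```

```text
(no output)
```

View pics/z4.png

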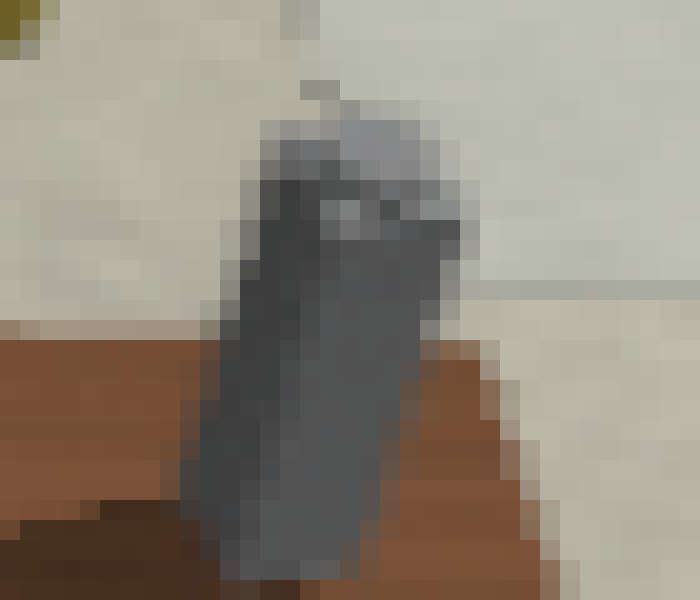

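View pics/z5.png

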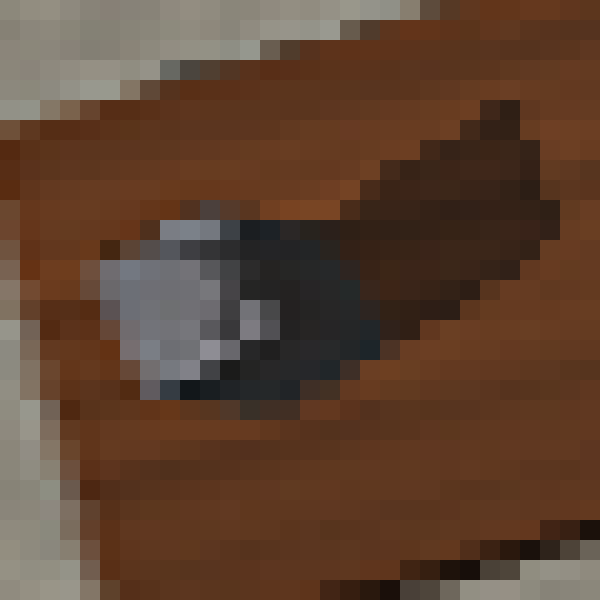

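View pics/z6.png

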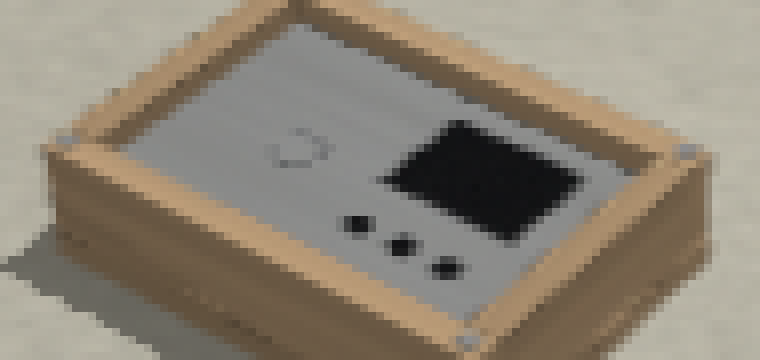

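```bash
cat > fit.py <<'E'
from h import *
from scipy.optimize import minimize
S=pickle.load(open('scene0.pkl','rb'));T=pickle.load(open('top0.pkl','rb'))
# ring fits
print('ring top z.042',onz(T,[(294.8,217.3),(245+424/6.667,165+341/6.667)],.042).round(4))
print('ring scene z.042',onz(S,[(180+300/8,165+150/8)],.042).round(4), proj(S,[.495,-.181,.042]),proj(T,[.495,-.181,.042]))
def boxc(x,y,yaw,a,b,z0,z1):
    c,s=np.cos(yaw),np.sin(yaw); o=[]
    for z in(z0,z1):
        for i,j in((-1,-1),(1,-1),(1,1),(-1,1)):
            X,Y=i*a/2,j*b/2;o.append((x+c*X-s*Y,y+s*X+c*Y,z))
    return np.array(o)
def wire(img,c,B,off,sc,col):
    p=((proj(c,B)-off+.5)*sc).astype(int)
    for k in range(4):
        for a,b in((k,(k+1)%4),(k+4,(k+1)%4+4),(k,k+4)): cv2.line(img,tuple(map(int,p[a])),tuple(map(int,p[b])),col,1)
def crop(c,x0,y0,w,h,sc): return cv2.resize(np.ascontiguousarray(c['img'][y0:y0+h,x0:x0+w,::-1]),None,fx=sc,fy=sc,interpolation=cv2.INTER_NEAREST)
E
cat > ov.py <<'E'
import sys
from fit import *
x,y,yw=map(float,sys.argv[1:4])
B=boxc(x,y,np.radians(yw),.018,.018,.036,.098)
St=boxc(.5657,.2197,np.radians(14.63),.07,.17,0,.036)
H=boxc(.497,-.1499,np.radians(-18.82),.138,.198,0,.052)
a=crop(S,305,200,100,60,8);wire(a,S,B,(305,200),8,(0,255,255));wire(a,S,St,(305,200),8,(0,255,0))
b=crop(T,115,170,50,40,12);wire(b,T,B,(115,170),12,(0,255,255));wire(b,T,St,(115,170),12,(0,255,0))
cc=crop(S,175,155,105,75,7);wire(cc,S,H,(175,155),7,(0,255,0))
t=np.arange(0,6.4,.1)
def ring(im,c,off,sc,z=.042):
    for r in(.009,.010):
        p=((proj(c,np.c_[.4949+r*np.cos(t),-.1809+r*np.sin(t),0*t+z])-off+.5)*sc).astype(int);cv2.polylines(im,[p.reshape(-1,1,2).astype(np.int32)],False,(0,0,255),1)
ring(cc,S,(175,155),7)
d=crop(T,275,200,40,35,15);ring(d,T,(275,200),15)
for i,m in enumerate((a,b,cc,d)): cv2.imwrite(f'pics/{sys.argv[4]}{i}.png',m)
E
python3 - <<'E'
from fit import *
# mask fit: grey pixels
def mk(c,x0,y0,x1,y1):
    h=cv2.cvtColor(c['img'],cv2.COLOR_RGB2HSV); g=c['img'].astype(int)
    sp=g.max(2)-g.min(2)
    m=np.zeros(sp.shape,np.float32); s=(g[...,0]-g[...,2]<9)&(g.max(2)<175); 
    m[y0:y1,x0:x1]=s[y0:y1,x0:x1]; return m
ms=mk(S,365,208,395,236); mt=mk(T,120,183,141,202)
def ren(c,B,z=4):
    im=np.zeros((384*z,512*z),np.uint8)
    p=(proj(c,B)+.5)*z; cv2.fillConvexPoly(im,cv2.convexHull(p.astype(np.float32)).astype(np.int32),1)
    return cv2.resize(im.astype(np.float32),(512,384),interpolation=cv2.INTER_AREA)
cap=lambda x,y:np.array([(x+.007*np.cos(t),y+.007*np.sin(t),.102) for t in np.arange(0,6.28,.3)])
def cost(p):
    x,y,yw=p; B=boxc(x,y,yw,.018,.018,.036,.098)
    rs=np.maximum(ren(S,B),ren(S,np.r_[cap(x,y),B[4:]])); 
    rt=np.maximum(ren(T,B),ren(T,np.r_[cap(x,y),B[4:]]))
    return np.abs(rs-ms).sum()+np.abs(rt-mt).sum()
print(ms.sum(),mt.sum())
for yw in range(0,90,5):
    r=minimize(cost,[.553,.268,np.radians(yw)],method='Nelder-Mead',options=dict(initial_simplex=[[.553,.268,np.radians(yw)],[.556,.268,np.radians(yw)],[.553,.271,np.radians(yw)],[.553,.268,np.radians(yw+6)]]))
    print(yw,r.x[:2].round(4),np.degrees(r.x[2]).round(1),round(r.fun,1))
E
python3 ov.py .5531 .2681 27 o1
```

```text
ring top z.042 [[ 0.4912 -0.1471  0.042 ]
 [ 0.4936 -0.1831  0.042 ]]
ring scene z.042 [[ 0.4963 -0.1782  0.042 ]] [[216.79171682 183.30327811]] [[307.78819898 215.63564424]]
216.0 98.0
0 [0.5527 0.2693] 4.7 51.2
5 [0.5525 0.2691] 6.6 48.9
10 [0.5526 0.2694] 8.8 50.6
15 [0.5525 0.2693] 9.6 50.9
20 [0.5527 0.2697] 19.7 55.8
25 [0.5519 0.2694] 24.8 58.9
30 [0.5518 0.2701] 30.4 63.9
35 [0.5525 0.2693] 35.6 65.3
40 [0.5519 0.2697] 43.1 63.4
45 [0.5524 0.2696] 65.8 58.8
50 [0.5529 0.2697] 52.1 62.3
55 [0.5528 0.2694] 59.5 60.1
60 [0.553  0.2691] 66.8 57.4
65 [0.5529 0.2691] 66.7 57.4
70 [0.5529 0.2692] 67.5 58.2
75 [0.553  0.2695] 68.2 57.8
80 [0.5525 0.2693] 99.1 50.6
85 [0.5525 0.2689] 101.0 49.9
ring top z.042 [[ 0.4912 -0.1471  0.042 ]
 [ 0.4936 -0.1831  0.042 ]]
ring scene z.042 [[ 0.4963 -0.1782  0.042 ]] [[216.79171682 183.30327811]] [[307.78819898 215.63564424]]
```

```bash
python3 ov.py .5527 .2690 9 o2 >/dev/null; python3 - <<'E'
import cv2,numpy as np
a,b,c,d=[cv2.imread(f'pics/o2{i}.png') for i in range(4)]
print(a.shape,b.shape,c.shape,d.shape)
E
```

```text
(480, 800, 3) (480, 600, 3) (525, 735, 3) (525, 600, 3)
```

View pics/o20.png

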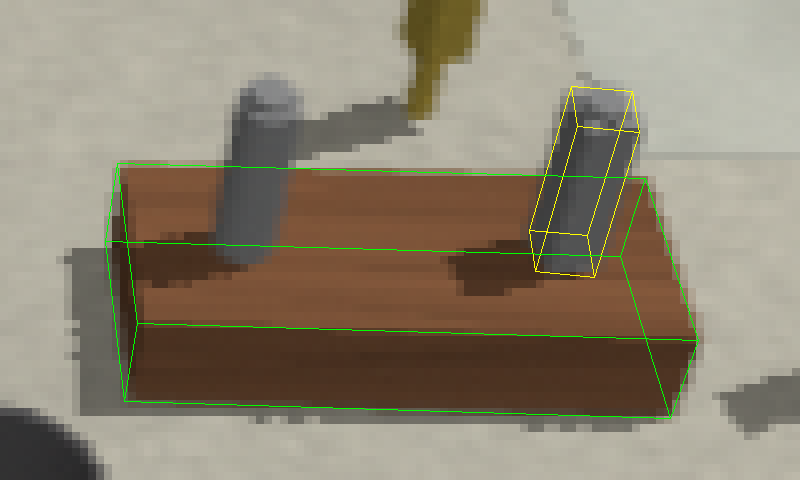

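View pics/o21.png

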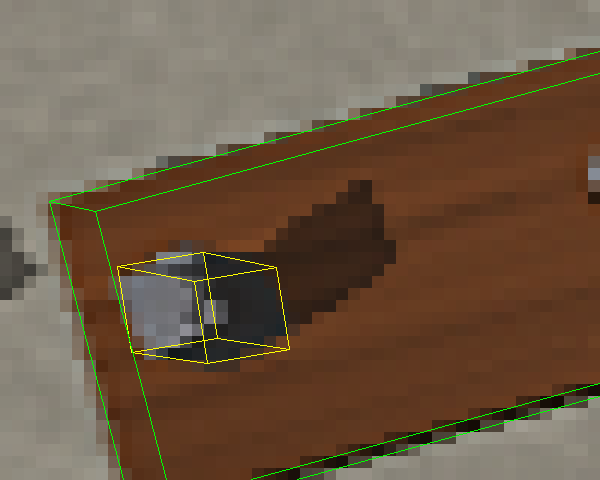

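View pics/o22.png

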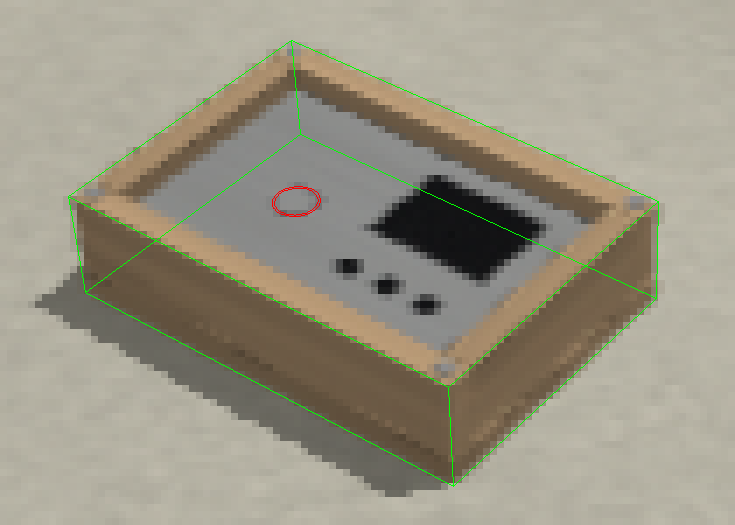

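View pics/o23.png

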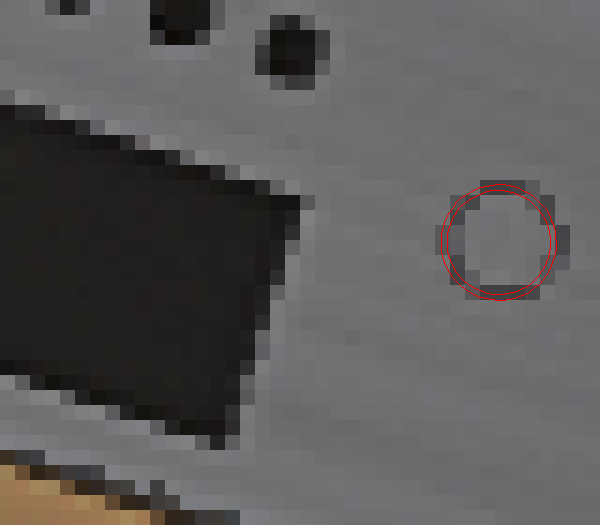

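```bash
for y in 20 30 40; do python3 ov.py .5525 .2685 $y p$y >/dev/null; done; python3 - <<'E'
import cv2,numpy as np
r=[];q=[]
for y in (20,30,40):
    a=cv2.imread(f'pics/p{y}0.png')[60:300,500:680];b=cv2.imread(f'pics/p{y}1.png')[220:390,90:310]
    r.append(cv2.resize(a,(260,330),interpolation=0));q.append(cv2.resize(b,(260,201),interpolation=0))
cv2.imwrite('pics/cmp.png',np.vstack([np.hstack(r),np.hstack(q)]))
E
```

```text
(no output)
```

View pics/cmp.png

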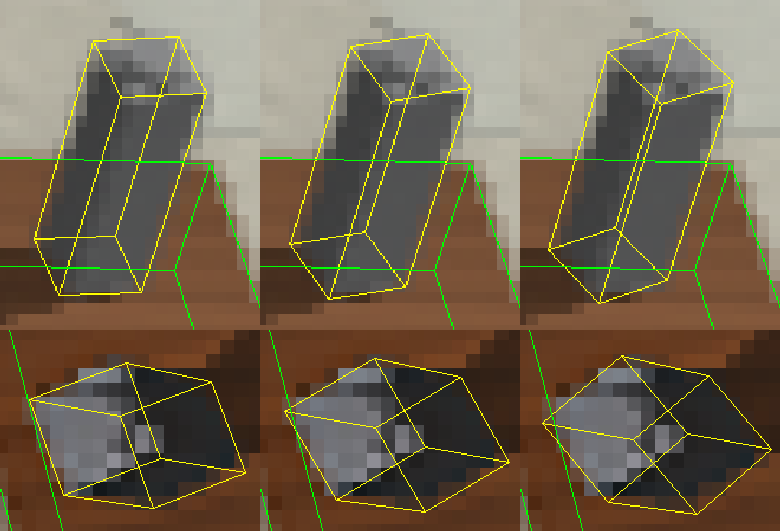

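```bash
cat > go.py <<'E'
import sys
from h import *
from cell import *
o=get_obs(); R=Rn.from_euler('xyz',o['tool_rot'],degrees=True)
t=np.array(list(map(float,sys.argv[1:4])))
print('t',round(o['time_s'],2),'pos',o['tool_pos'].round(4),'rot',o['tool_rot'].round(2),'F',np.round(o['force'],2),'w',round(o['grip_width'],4),'q',o['qpos'].round(1))
print('shift',(R.inv().apply(t-o['tool_pos'])).round(4))
if len(sys.argv)>4:
    R2=Rn.from_euler('xyz',[180,0,float(sys.argv[4])],degrees=True); print('turn',(R.inv()*R2).as_rotvec(degrees=True).round(2))
E
python3 go.py .55 -.15 .25 74.7
python3 - <<'E'
from fit import *
print('yellow',onz(T,[(235*.64,362*.64)],.05), 'can',onz(T,[(205*.64,190*.64)],.11))
P=cloud(T); q=P[225:240,140:160].reshape(-1,3); q=q[q[:,2]>.03]; print(q.min(0),q.max(0))
E
```

```text
t 0.7 pos [ 0.2099 -0.6152  0.2226] rot [179.99   0.    18.84] F [-0.11  0.16  0.42] w 0.0867 q [72.  18.4 -4.  83.1  1.3 78.5 -3.3]
shift [ 0.4721 -0.3305 -0.0274]
turn [ 1.000e-02  1.000e-02 -5.586e+01]
ring top z.042 [[ 0.4912 -0.1471  0.042 ]
 [ 0.4936 -0.1831  0.042 ]]
ring scene z.042 [[ 0.4963 -0.1782  0.042 ]] [[216.79171682 183.30327811]] [[307.78819898 215.63564424]]
yellow [[0.45937152 0.22526577 0.05      ]] can [[0.73258278 0.25941128 0.11      ]]
[0.44680359 0.20916302 0.03210831] [0.47109232 0.23430964 0.10151621]
```

Call:
arm_command(
  targets=[
    [[0.12, -0.08, -0.027, 0, 0, -14, -1], [0.24, -0.165, -0.027, 0, 0, -28, -1], [0.36, -0.25, -0.027, 0, 0, -42, -1], [0.472, -0.33, -0.027, 0, 0, -56, -1], [0.472, -0.33, -0.027, 0, 0, -56, -1], [0.472, -0.33, -0.027, 0, 0, -56, -1], [0.472, -0.33, -0.027, 0, 0, -56, -1], [0.472, -0.33, -0.027, 0, 0, -56, -1], [0.472, -0.33, -0.027, 0, 0, -56, -1], [0.472, -0.33, -0.027, 0, 0, -56, -1]],
  ],
)

```text
time_s: 1.7
tool_pos: [0.5056, -0.2112, 0.2479]
tool_rot: [179.9, 0.0, 74.8]
force: [1.1, 0.0, 0.2]
grip_width: 0.0868
```

```bash
python3 go.py .5527 .2685 .20 116
```

```text
t 1.7 pos [ 0.5056 -0.2112  0.2479] rot [1.7994e+02 4.0000e-02 7.4820e+01] F [1.1  0.01 0.18] w 0.0868 q [ 47.    6.9 -29.3  94.8   3.5  79.1   2. ]
shift [ 0.4753 -0.0802  0.0475]
turn [ 4.000e-02  6.000e-02 -4.118e+01]
```

Call:
arm_command(
  targets=[
    [[0.475, -0.08, 0.0, 0, 0, -41, -1], [0.475, -0.08, 0.0, 0, 0, -41, -1], [0.475, -0.08, 0.0, 0, 0, -41, -1], [0.475, -0.08, 0.0, 0, 0, -41, -1], [0.475, -0.08, 0.0, 0, 0, -41, -1], [0.475, -0.08, 0.0, 0, 0, -41, -1], [0.475, -0.08, 0.0, 0, 0, -41, -1], [0.475, -0.08, 0.0, 0, 0, -41, -1], [0.475, -0.08, 0.0, 0, 0, -41, -1], [0.475, -0.08, 0.0, 0, 0, -41, -1]],
  ],
)

```text
time_s: 2.7
tool_pos: [0.5507, 0.271, 0.2475]
tool_rot: [180.0, -0.1, 116.0]
force: [-0.1, 0.3, 0.7]
grip_width: 0.0872
```

Call:
arm_command(
  targets=[
    [[0, 0, 0, 0, 0, 0, -1], [0, 0, 0, 0, 0, 0, -1], [0, 0, 0, 0, 0, 0, -1]],
  ],
)

```text
time_s: 3.0
tool_pos: [0.5523, 0.2646, 0.2472]
tool_rot: [-180.0, 0.1, 115.7]
force: [-0.5, 0.1, 0.2]
grip_width: 0.087
```

```bash
python3 go.py .5527 .2685 .12 116
```

```text
t 3.0 pos [0.5523 0.2646 0.2472] rot [-1.7997e+02  8.0000e-02  1.1571e+02] F [-0.46  0.06  0.21] w 0.087 q [ 11.2  19.6 -49.8  85.3  15.1  82.  -13.3]
shift [0.0035 0.0021 0.1272]
turn [-0.03  0.08 -0.29]
```

Call:
arm_command(
  targets=[
    [[0.0035, 0.002, 0.03, 0, 0, 0, -1], [0.0035, 0.002, 0.065, 0, 0, 0, -1], [0.0035, 0.002, 0.1, 0, 0, 0, -1], [0.0035, 0.002, 0.127, 0, 0, 0, -1], [0.0035, 0.002, 0.127, 0, 0, 0, -1], [0.0035, 0.002, 0.127, 0, 0, 0, -1]],
  ],
)

```text
time_s: 3.6
tool_pos: [0.5527, 0.269, 0.121]
tool_rot: [180.0, 0.0, 115.7]
force: [0.3, 0.5, 0.2]
grip_width: 0.0873
```

```bash
python3 go.py .5527 .2685 .061 116; python3 - <<'E'
from h import *
from cell import *
o=get_obs();R=Rn.from_euler('xyz',o['tool_rot'],degrees=True)
r=[]
for n,b in(('scene',(330,170,75,75)),('top',(95,160,75,75))):
    c=read_camera(n); x,y,w,h=b
    im=cv2.resize(np.ascontiguousarray(c['img'][y:y+h,x:x+w,::-1]),None,fx=5,fy=5,interpolation=0)
    for l,k in(([0,0,0],(0,0,255)),([0,.0435,0],(0,255,0)),([0,-.0435,0],(0,255,0))):
        p=proj(c,o['tool_pos']+R.apply(l))[0]; cv2.circle(im,tuple(int(v) for v in (p-[x,y]+.5)*5),3,k,-1)
    p=proj(c,[.5527,.2685,.102])[0]; cv2.circle(im,tuple(int(v) for v in (p-[x,y]+.5)*5),3,(0,255,255),-1)
    r.append(im)
cv2.imwrite('pics/g1.png',np.hstack(r))
E
```

```text
t 3.6 pos [0.5527 0.269  0.121 ] rot [1.800e+02 4.000e-02 1.157e+02] F [0.33 0.52 0.17] w 0.0873 q [  9.3  25.1 -47.7  94.2  19.6  69.4 -16.9]
shift [-0.0005 -0.0002  0.06  ]
turn [ 0.    0.04 -0.3 ]
```

View pics/g1.png

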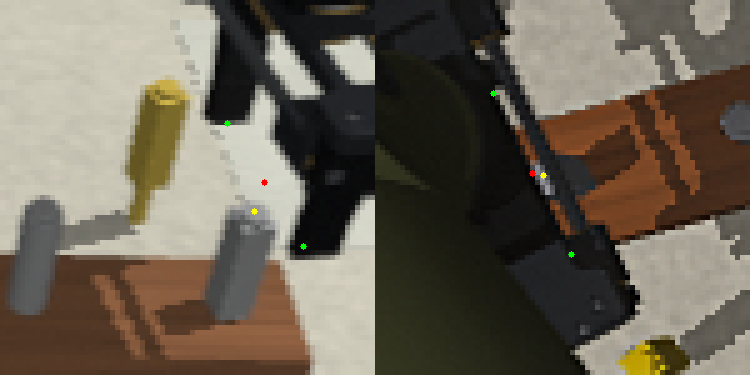

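Call:
arm_command(
  targets=[
    [[0, 0, 0.015, 0, 0, 0, -1], [0, 0, 0.03, 0, 0, 0, -1], [0, 0, 0.045, 0, 0, 0, -1], [0, 0, 0.06, 0, 0, 0, -1], [0, 0, 0.06, 0, 0, 0, -1], [0, 0, 0.06, 0, 0, 0, -1]],
  ],
)

```text
time_s: 4.3
tool_pos: [0.5515, 0.2706, 0.0596]
tool_rot: [-179.9, -0.0, 115.9]
force: [0.4, -0.4, 0.1]
grip_width: 0.0866
```

Call:
arm_command(
  targets=[
    [[0, 0, 0, 0, 0, 0, 0.2], [0, 0, 0, 0, 0, 0, 0.4], [0, 0, 0, 0, 0, 0, 0.5], [0, 0, 0, 0, 0, 0, 0.55], [0, 0, 0, 0, 0, 0, 0.6], [0, 0, 0, 0, 0, 0, 0.7], [0, 0, 0, 0, 0, 0, 1], [0, 0, 0, 0, 0, 0, 1], [0, 0, 0, 0, 0, 0, 1], [0, 0, 0, 0, 0, 0, 1]],
  ],
  newtons=40,
)

```text
time_s: 5.3
tool_pos: [0.552, 0.2706, 0.0603]
tool_rot: [180.0, 0.0, 115.8]
force: [0.7, 0.7, 0.2]
grip_width: 0.0179
```

Call:
arm_command(
  targets=[
    [[0, 0, 0, 0, 0, 0, 1], [0, 0, 0, 0, 0, 0, 1], [0, 0, 0, 0, 0, 0, 1]],
  ],
)

```text
time_s: 5.6
tool_pos: [0.5519, 0.2706, 0.0603]
tool_rot: [-180.0, 0.0, 115.8]
force: [-0.7, 0.8, 0.6]
grip_width: 0.0177
```

```bash
python3 go.py .5527 .2685 .20 116; python3 -c "
from cell import *
print(get_obs()['wrist_torque'])"
```

```text
t 5.6 pos [0.5519 0.2706 0.0603] rot [-180.      0.    115.84] F [-0.66  0.79  0.58] w 0.0177 q [  7.7  28.7 -45.9  97.3  22.6  63.7 -19.1]
shift [-0.0022 -0.0002 -0.1397]
turn [-0.    0.   -0.16]
[ 0.01906851 -0.09098466  0.02880843]
```

Call:
arm_command(
  targets=[
    [[0, 0, -0.005, 0, 0, 0, 1], [0, 0, -0.015, 0, 0, 0, 1], [0, 0, -0.03, 0, 0, 0, 1], [0, 0, -0.05, 0, 0, 0, 1], [0, 0, -0.075, 0, 0, 0, 1], [0, 0, -0.1, 0, 0, 0, 1], [0, 0, -0.125, 0, 0, 0, 1], [0, 0, -0.15, 0, 0, 0, 1], [0, 0, -0.165, 0, 0, 0, 1], [0, 0, -0.17, 0, 0, 0, 1]],
  ],
)

```text
time_s: 6.6
tool_pos: [0.5527, 0.2714, 0.2331]
tool_rot: [179.8, 0.0, 115.8]
force: [0.4, -0.1, -1.3]
grip_width: 0.0176
```

Call:
arm_command(
  targets=[
    [[0, 0, 0, 0, 0, 0, 1], [0, 0, 0, 0, 0, 0, 1], [0, 0, 0, 0, 0, 0, 1]],
  ],
)

```text
time_s: 6.9
tool_pos: [0.5514, 0.2701, 0.2289]
tool_rot: [-179.9, -0.0, 115.8]
force: [-0.0, -0.4, -2.0]
grip_width: 0.0177
```

```bash
cat > look.py <<'E'
import sys
from h import *
from cell import *
# usage: look.py name half ; draws predicted punch axis from TCP
nm=sys.argv[1]; h=int(sys.argv[2]); off=[float(v) for v in sys.argv[3:5]] if len(sys.argv)>3 else [0,0]
r=[]
for n in('scene','top'):
    c=read_camera(n); pickle.dump(c,open(nm+n+'.pkl','wb'))
    o=get_obs();R=Rn.from_euler('xyz',o['tool_rot'],degrees=True)
    L=[[off[0]+i*.009,off[1]+j*.009,z] for z in(.024,-.038) for i,j in((-1,-1),(1,-1),(1,1),(-1,1))]
    B=o['tool_pos']+R.apply(L); a=o['tool_pos']+R.apply([[*off,.024],[*off,.055]])
    p=proj(c,B); f=proj(c,a); x,y=(f[0]-h).astype(int); x=max(x,0);y=max(y,0)
    s=400//(2*h)
    im=cv2.resize(np.ascontiguousarray(c['img'][y:y+2*h,x:x+2*h,::-1]),None,fx=s,fy=s,interpolation=0); raw=im.copy()
    T=lambda q:tuple(int(v) for v in (q-[x,y]+.5)*s)
    for k in range(4):
        for u,v in((k,(k+1)%4),(k+4,(k+1)%4+4),(k,k+4)): cv2.line(im,T(p[u]),T(p[v]),(0,255,255),1)
    cv2.line(im,T(f[0]),T(f[1]),(0,0,255),1)
    r.append(np.hstack([raw,im]))
m=np.vstack(r); cv2.imwrite(f'pics/{nm}.png',cv2.resize(m,(600,600),interpolation=0) if m.shape[0]>600 else m)
E
python3 go.py .4949 -.181 .25 70; python3 look.py l1 25
```

```text
t 6.9 pos [0.5514 0.2701 0.2289] rot [-179.86   -0.    115.84] F [-0.04 -0.41 -2.02] w 0.0177 q [ 10.7  20.5 -49.7  86.6  15.7  80.3 -14.1]
shift [-0.3814 -0.2475 -0.0205]
turn [-0.13  0.05 45.84]
```

View pics/l1.png

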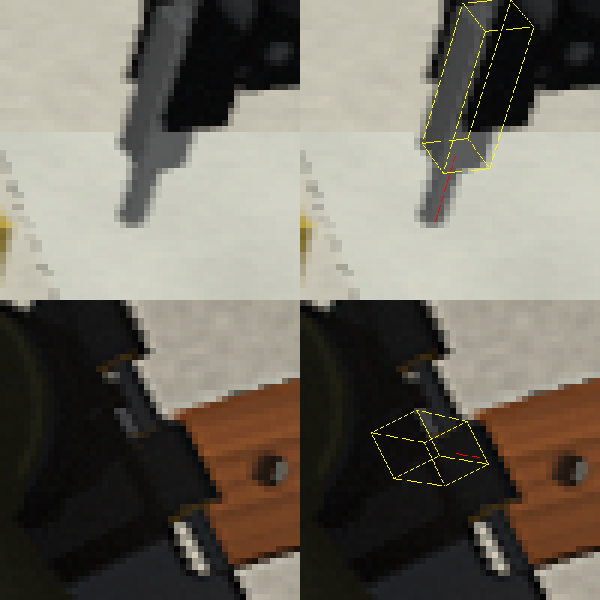

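Call:
arm_command(
  targets=[
    [[-0.01, -0.006, 0, 0, 0, 1, 1], [-0.03, -0.02, 0, 0, 0, 4, 1], [-0.055, -0.036, 0, 0, 0, 7, 1], [-0.08, -0.052, 0, 0, 0, 10, 1], [-0.105, -0.068, 0, 0, 0, 13, 1], [-0.13, -0.084, 0, 0, 0, 16, 1], [-0.155, -0.1, 0, 0, 0, 19, 1], [-0.18, -0.117, 0, 0, 0, 22, 1], [-0.2, -0.13, 0, 0, 0, 25, 1], [-0.21, -0.136, 0, 0, 0, 26, 1]],
  ],
)

```text
time_s: 8.0
tool_pos: [0.5207, 0.0189, 0.2302]
tool_rot: [-180.0, 0.1, 89.5]
force: [0.8, -0.2, -1.6]
grip_width: 0.0176
```

```bash
python3 go.py .4956 -.1795 .229 70
```

```text
t 8.0 pos [0.5207 0.0189 0.2302] rot [-1.7998e+02  8.0000e-02  8.9500e+01] F [ 0.82 -0.18 -1.59] w 0.0176 q [ 33.7   4.8 -40.5  99.5   3.3  76.9  -8. ]
shift [-0.1986 -0.0233  0.0015]
turn [-0.    0.08 19.5 ]
```

Call:
arm_command(
  targets=[
    [[-0.01, -0.001, 0, 0, 0, 1, 1], [-0.03, -0.003, 0, 0, 0, 3, 1], [-0.06, -0.007, 0, 0, 0, 6, 1], [-0.09, -0.01, 0, 0, 0, 9, 1], [-0.12, -0.014, 0, 0, 0, 12, 1], [-0.15, -0.017, 0, 0, 0, 15, 1], [-0.175, -0.02, 0, 0, 0, 18, 1], [-0.19, -0.022, 0, 0, 0, 19.5, 1], [-0.1975, -0.0232, 0, 0, 0, 19.5, 1], [-0.1985, -0.0233, 0, 0, 0, 19.5, 1]],
  ],
)

```text
time_s: 9.0
tool_pos: [0.4972, -0.1764, 0.2302]
tool_rot: [-180.0, -0.0, 70.3]
force: [-0.3, 0.9, -2.2]
grip_width: 0.018
```

Call:
arm_command(
  targets=[
    [[0, 0, 0, 0, 0, 0, 1], [0, 0, 0, 0, 0, 0, 1], [0, 0, 0, 0, 0, 0, 1]],
  ],
)

```text
time_s: 9.3
tool_pos: [0.4975, -0.1749, 0.2305]
tool_rot: [180.0, -0.0, 70.5]
force: [-0.3, -0.2, -1.4]
grip_width: 0.0175
```

```bash
python3 go.py .4956 -.1795 .130 70; python3 look.py l2 25 -.002 0
```

```text
t 9.3 pos [ 0.4975 -0.1749  0.2305] rot [ 1.7999e+02 -1.0000e-02  7.0460e+01] F [-0.32 -0.18 -1.36] w 0.0175 q [ 45.1   4.8 -30.1  98.9   2.5  76.9  -5. ]
shift [-0.005  -0.0003  0.1005]
turn [ 0.01 -0.01  0.46]
```

View pics/l2.png

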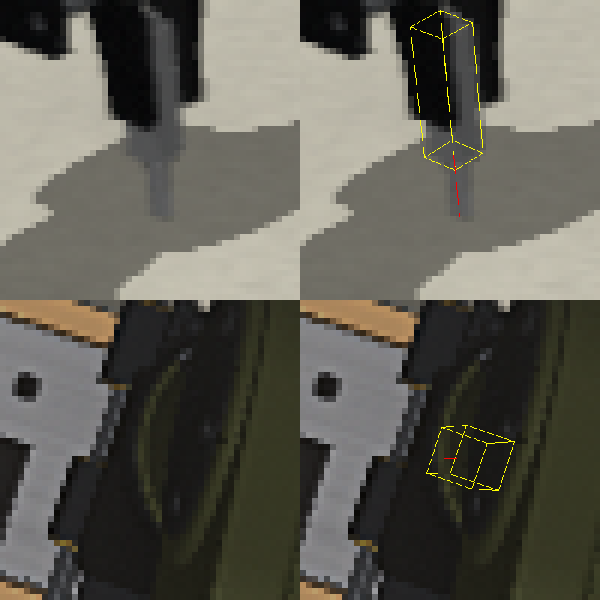

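Call:
arm_command(
  targets=[
    [[-0.005, -0.0003, 0.01, 0, 0, 0.4, 1], [-0.005, -0.0003, 0.025, 0, 0, 0.4, 1], [-0.005, -0.0003, 0.045, 0, 0, 0.4, 1], [-0.005, -0.0003, 0.065, 0, 0, 0.4, 1], [-0.005, -0.0003, 0.083, 0, 0, 0.4, 1], [-0.005, -0.0003, 0.093, 0, 0, 0.4, 1], [-0.005, -0.0003, 0.099, 0, 0, 0.4, 1], [-0.005, -0.0003, 0.1, 0, 0, 0.4, 1], [-0.005, -0.0003, 0.1, 0, 0, 0.4, 1], [-0.005, -0.0003, 0.1, 0, 0, 0.4, 1]],
  ],
)

```text
time_s: 10.4
tool_pos: [0.4959, -0.181, 0.1312]
tool_rot: [179.9, 0.0, 69.9]
force: [0.6, 0.2, -2.1]
grip_width: 0.0177
```

```bash
python3 go.py .4955 -.1796 .115 70; python3 look.py l3 25 -.0017 0;python3 go.py .4955 -.1796 .115 70
```

```text
t 10.4 pos [ 0.4959 -0.181   0.1312] rot [1.7991e+02 1.0000e-02 6.9940e+01] F [ 0.61  0.16 -2.07] w 0.0177 q [ 44.7   9.2 -29.8 106.3   5.   65.7  -7. ]
shift [ 0.0012 -0.0008  0.0162]
turn [ 0.09  0.01 -0.06]
t 10.5 pos [ 0.4958 -0.1809  0.1311] rot [1.7992e+02 1.0000e-02 6.9940e+01] F [-1.29  0.14 -1.91] w 0.0176 q [ 44.6   9.2 -29.8 106.3   5.   65.7  -7. ]
shift [ 0.0011 -0.0007  0.0161]
turn [ 0.08  0.01 -0.06]
```

View pics/l3.png

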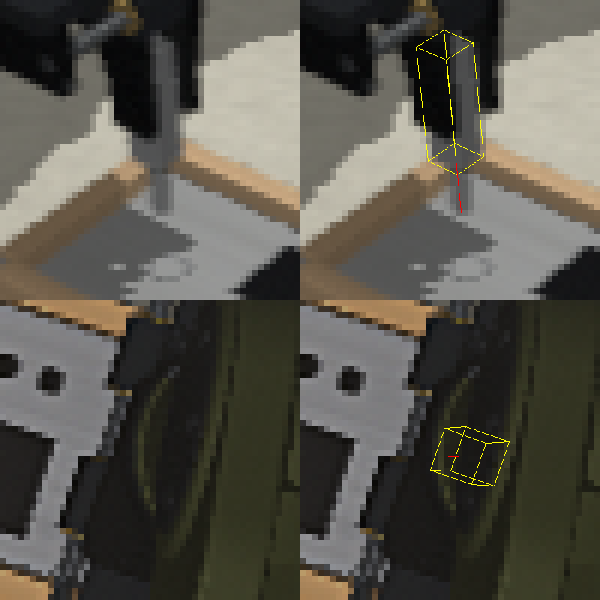

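Call:
arm_command(
  targets=[
    [[0.0012, -0.0006, 0.003, 0, 0, 0, 1], [0.0012, -0.0006, 0.008, 0, 0, 0, 1], [0.0012, -0.0006, 0.013, 0, 0, 0, 1], [0.0012, -0.0006, 0.018, 0, 0, 0, 1], [0.0012, -0.0006, 0.02, 0, 0, 0, 1], [0.0012, -0.0006, 0.02, 0, 0, 0, 1], [0.0012, -0.0006, 0.02, 0, 0, 0, 1]],
  ],
)

```text
time_s: 11.2
tool_pos: [0.4952, -0.1794, 0.1104]
tool_rot: [180.0, -0.0, 69.9]
force: [-0.1, 0.6, -1.5]
grip_width: 0.0173
```

```bash
python3 go.py .4955 -.1796 .101 70; python3 look.py l4 16 -.0017 0;python3 go.py .4955 -.1796 .101 70
```

```text
t 11.2 pos [ 0.4952 -0.1794  0.1104] rot [180.    -0.    69.94] F [-0.07  0.61 -1.52] w 0.0173 q [ 44.3  10.4 -29.8 107.6   5.8  63.4  -7.7]
shift [-0.0001  0.0004  0.0094]
turn [ 0.   -0.   -0.06]
t 11.3 pos [ 0.4953 -0.1795  0.1106] rot [179.98   0.    69.94] F [ 0.7  -0.42 -2.63] w 0.0179 q [ 44.3  10.4 -29.8 107.6   5.8  63.4  -7.7]
shift [-0.      0.0002  0.0096]
turn [ 0.02  0.   -0.06]
```

View pics/l4.png

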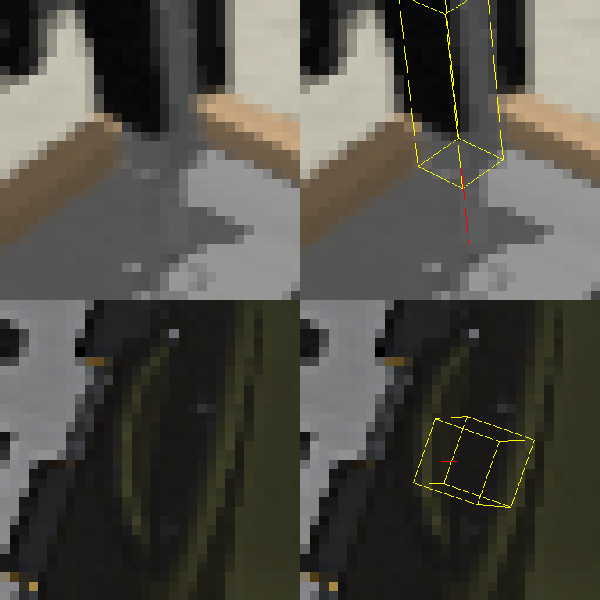

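```bash
cat > lk2.py <<'E'
from h import *
from cell import *
import sys
nm=sys.argv[1]; offx=float(sys.argv[2])
c=read_camera('scene'); o=get_obs();R=Rn.from_euler('xyz',o['tool_rot'],degrees=True)
t=np.arange(0,6.4,.1); x,y=195,150; s=13
im=cv2.resize(np.ascontiguousarray(c['img'][y:y+45,x:x+45,::-1]),None,fx=s,fy=s,interpolation=0); raw=im.copy()
def pl(P,col): cv2.polylines(im,[((proj(c,P)-[x,y]+.5)*s).astype(np.int32).reshape(-1,1,2)],False,col,1)
for r in(.009,.010): pl(np.c_[.4949+r*np.cos(t),-.1812+r*np.sin(t),0*t+.041],(0,0,255))
f=o['tool_pos']+R.apply([offx,0,.055]); print('face',f)
for z in (.055,.045,.035,.025): pl(o['tool_pos']+R.apply(np.c_[offx+.005*np.cos(t),.005*np.sin(t),0*t+z]),(0,255,255))
pl(np.c_[f[0]+.005*np.cos(t),f[1]+.005*np.sin(t),0*t+.041],(0,255,0))
cv2.imwrite(f'pics/{nm}.png',im)
E
python3 lk2.py m1 -.0017
```

```text
face [ 0.4947444  -0.18112121  0.05560936]
```

View pics/m1.png

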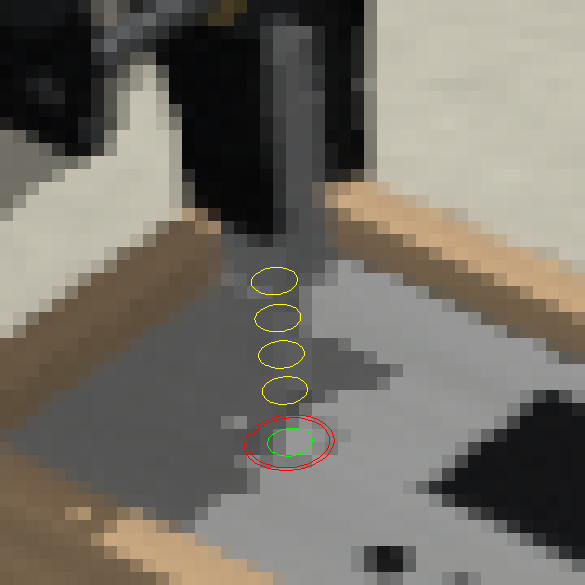

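Call:
arm_command(
  targets=[
    [[0, 0, 0.002, 0, 0, 0, 1], [0, 0, 0.004, 0, 0, 0, 1], [0, 0, 0.006, 0, 0, 0, 1], [0, 0, 0.0075, 0, 0, 0, 1], [0, 0, 0.008, 0, 0, 0, 1], [0, 0, 0.008, 0, 0, 0, 1], [0, 0, 0.008, 0, 0, 0, 1]],
  ],
)

```text
time_s: 12.05
tool_pos: [0.4952, -0.1794, 0.1024]
tool_rot: [180.0, 0.0, 69.9]
force: [-0.4, -0.3, -1.1]
grip_width: 0.0176
```

Call:
arm_command(
  targets=[
    [[0, 0, 0.0005, 0, 0, 0, 1], [0, 0, 0.001, 0, 0, 0, 1], [0, 0, 0.001, 0, 0, 0, 1]],
  ],
)

```text
time_s: 12.35
tool_pos: [0.4951, -0.1794, 0.1013]
tool_rot: [-180.0, 0.0, 69.9]
force: [-0.7, -0.2, -1.8]
grip_width: 0.0179
```

Call:
arm_command(
  targets=[
    [[0, 0, 0.0005, 0, 0, 0, 1], [0, 0, 0.001, 0, 0, 0, 1], [0, 0, 0.001, 0, 0, 0, 1]],
  ],
)

```text
time_s: 12.65
tool_pos: [0.495, -0.1794, 0.1003]
tool_rot: [-180.0, 0.0, 69.9]
force: [0.4, -0.7, -1.3]
grip_width: 0.0176
```

Call:
arm_command(
  targets=[
    [[0, 0, 0.0005, 0, 0, 0, 1], [0, 0, 0.001, 0, 0, 0, 1], [0, 0, 0.001, 0, 0, 0, 1]],
  ],
)

```text
time_s: 12.95
tool_pos: [0.4951, -0.1794, 0.0993]
tool_rot: [-180.0, 0.0, 69.9]
force: [0.8, -0.4, -1.1]
grip_width: 0.0175
```

Call:
arm_command(
  targets=[
    [[0, 0, 0.0005, 0, 0, 0, 1], [0, 0, 0.001, 0, 0, 0, 1], [0, 0, 0.001, 0, 0, 0, 1]],
  ],
)

```text
time_s: 13.25
tool_pos: [0.495, -0.1794, 0.0983]
tool_rot: [-180.0, 0.0, 69.9]
force: [-1.3, 0.6, -2.0]
grip_width: 0.0176
```

Call:
arm_command(
  targets=[
    [[0, 0, 0.0005, 0, 0, 0, 1], [0, 0, 0.001, 0, 0, 0, 1], [0, 0, 0.001, 0, 0, 0, 1]],
  ],
)

```text
time_s: 13.55
tool_pos: [0.4951, -0.1794, 0.0973]
tool_rot: [-180.0, 0.0, 69.9]
force: [0.3, 0.1, -1.9]
grip_width: 0.0176
```

Call:
arm_command(
  targets=[
    [[0, 0, 0.0005, 0, 0, 0, 1], [0, 0, 0.001, 0, 0, 0, 1], [0, 0, 0.001, 0, 0, 0, 1]],
  ],
)

```text
time_s: 13.85
tool_pos: [0.495, -0.1794, 0.0963]
tool_rot: [-180.0, 0.0, 69.9]
force: [0.5, -0.1, -1.7]
grip_width: 0.0174
```

Call:
arm_command(
  targets=[
    [[0, 0, 0.0005, 0, 0, 0, 1], [0, 0, 0.001, 0, 0, 0, 1], [0, 0, 0.001, 0, 0, 0, 1]],
  ],
)

```text
time_s: 14.15
tool_pos: [0.4951, -0.1794, 0.0955]
tool_rot: [180.0, 0.0, 69.9]
force: [-0.5, 0.2, -1.2]
grip_width: 0.0178
```

Call:
arm_command(
  targets=[
    [[0, 0, 0.0002, 0, 0, 0, 1], [0, 0, 0.0005, 0, 0, 0, 1], [0, 0, 0.0005, 0, 0, 0, 1]],
  ],
)

```text
time_s: 14.45
tool_pos: [0.4953, -0.1794, 0.0954]
tool_rot: [180.0, 0.0, 69.9]
force: [-0.9, 0.4, 4.5]
grip_width: 0.0179
```

Call:
arm_command(
  targets=[
    [[0, 0, 0.0001, 0, 0, 0, 1], [0, 0, 0.0002, 0, 0, 0, 1], [0, 0, 0.0002, 0, 0, 0, 1]],
  ],
)

```text
time_s: 14.75
tool_pos: [0.4953, -0.1795, 0.0954]
tool_rot: [180.0, 0.0, 69.9]
force: [-2.2, 1.2, 6.5]
grip_width: 0.0177
```

Call:
arm_command(
  targets=[
    [[0, 0, 0.0001, 0, 0, 0, 1], [0, 0, 0.0002, 0, 0, 0, 1], [0, 0, 0.0003, 0, 0, 0, 1], [0, 0, 0.0004, 0, 0, 0, 1], [0, 0, 0.0004, 0, 0, 0, 1]],
  ],
)

```text
time_s: 15.25
tool_pos: [0.4953, -0.1794, 0.0953]
tool_rot: [180.0, 0.0, 69.9]
force: [-3.3, 1.2, 8.7]
grip_width: 0.0177
```

```bash
python3 go.py .4955 -.1796 .101 70; python3 -c "
from cell import *
import time
for i in range(3):
  read_camera('top'); o=get_obs(); print(o['time_s'],o['force'].round(2),o['wrist_torque'].round(3),o['tool_pos'].round(4))"
```

```text
t 15.25 pos [ 0.4953 -0.1794  0.0953] rot [1.7998e+02 3.0000e-02 6.9940e+01] F [-3.3   1.2   8.69] w 0.0177 q [ 44.1  11.4 -29.7 108.4   6.4  61.7  -8.2]
shift [-0.0001  0.0002 -0.0057]
turn [ 0.02  0.03 -0.06]
15.3 [-3.26  0.79  7.89] [ 0.255  0.862 -0.038] [ 0.4953 -0.1795  0.0954]
15.35 [-2.54  0.14  8.24] [ 0.278  0.804 -0.037] [ 0.4954 -0.1795  0.0954]
15.4 [-3.11  0.98  8.42] [0.262 0.819 0.028] [ 0.4954 -0.1794  0.0954]
```

Call:
arm_command(
  targets=[
    [[0, 0, 0.0002, 0, 0, 0, 1], [0, 0, 0.0004, 0, 0, 0, 1], [0, 0, 0.0005, 0, 0, 0, 1], [0, 0, 0.0005, 0, 0, 0, 1], [0, 0, 0.0005, 0, 0, 0, 1]],
  ],
)

```text
time_s: 15.9
tool_pos: [0.4954, -0.1795, 0.0953]
tool_rot: [180.0, 0.0, 69.9]
force: [-2.6, 0.8, 10.5]
grip_width: 0.0174
```

Contact force is now about 12.3 N (10.5 N read plus about 1.8 N punch weight). I'll hold here.

Call:
arm_command(
  targets=[
    [[0, 0, 0.0001, 0, 0, 0, 1], [0, 0, 0.0001, 0, 0, 0, 1], [0, 0, 0.0001, 0, 0, 0, 1], [0, 0, 0.0001, 0, 0, 0, 1], [0, 0, 0.0001, 0, 0, 0, 1], [0, 0, 0.0001, 0, 0, 0, 1], [0, 0, 0.0001, 0, 0, 0, 1], [0, 0, 0.0001, 0, 0, 0, 1], [0, 0, 0.0001, 0, 0, 0, 1], [0, 0, 0.0001, 0, 0, 0, 1]],
  ],
)

```text
time_s: 16.9
tool_pos: [0.4954, -0.1795, 0.0953]
tool_rot: [180.0, 0.0, 69.9]
force: [-4.7, 0.8, 11.7]
grip_width: 0.0176
```

Call:
arm_command(
  targets=[
    [[0, 0, 0, 0, 0, 0, 1], [0, 0, 0, 0, 0, 0, 1], [0, 0, 0, 0, 0, 0, 1], [0, 0, 0, 0, 0, 0, 1], [0, 0, 0, 0, 0, 0, 1]],
  ],
)

```text
time_s: 17.4
tool_pos: [0.4954, -0.1795, 0.0953]
tool_rot: [180.0, 0.0, 69.9]
force: [-4.1, 1.7, 12.0]
grip_width: 0.0175
```

```bash
python3 look.py l5 25 -.0017 0; python3 lk2.py m2 -.0017; python3 -c "
from cell import *
o=get_obs(); print(o['time_s'],o['force'].round(2),o['wrist_torque'].round(3),o['tool_pos'].round(4))"
```

```text
face [ 0.4948493  -0.18108689  0.04026977]
17.55 [-3.25  1.3  12.3 ] [ 0.399  1.115 -0.026] [ 0.4954 -0.1794  0.0953]
```

View pics/m2.png

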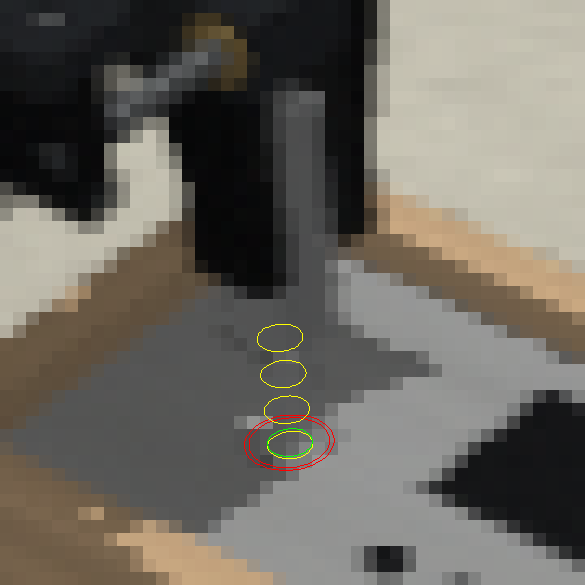

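Call:
arm_command(
  targets=[
    [[0, 0, -0.0005, 0, 0, 0, 1], [0, 0, -0.001, 0, 0, 0, 1], [0, 0, -0.0015, 0, 0, 0, 1], [0, 0, -0.002, 0, 0, 0, 1], [0, 0, -0.0035, 0, 0, 0, 1], [0, 0, -0.006, 0, 0, 0, 1], [0, 0, -0.01, 0, 0, 0, 1], [0, 0, -0.018, 0, 0, 0, 1], [0, 0, -0.03, 0, 0, 0, 1], [0, 0, -0.045, 0, 0, 0, 1]],
  ],
)

```text
time_s: 18.55
tool_pos: [0.495, -0.1793, 0.1397]
tool_rot: [-180.0, 0.0, 69.9]
force: [0.3, 0.3, -1.9]
grip_width: 0.0177
```

Call:
arm_command(
  targets=[
    [[0, 0, -0.02, 0, 0, 0, 1], [0, 0, -0.04, 0, 0, 0, 1], [0, 0, -0.06, 0, 0, 0, 1], [0, 0, -0.08, 0, 0, 0, 1], [0, 0, -0.09, 0, 0, 0, 1], [0, 0, -0.09, 0, 0, 0, 1], [0, 0, -0.09, 0, 0, 0, 1]],
  ],
)

```text
time_s: 19.25
tool_pos: [0.4949, -0.1794, 0.2284]
tool_rot: [-180.0, 0.0, 69.9]
force: [-0.3, 0.6, -2.8]
grip_width: 0.0179
```

```bash
python3 look.py l6 25 -.0017 0; python3 go.py .5519 .2706 .229 115.84
```

```text
t 19.35 pos [ 0.4944 -0.1792  0.2276] rot [-179.89   -0.     69.94] F [-0.33  0.91 -1.56] w 0.0173 q [ 45.4   4.8 -29.8  99.3   2.4  76.7  -4.9]
shift [ 0.4423 -0.1003 -0.0012]
turn [ -0.11  -0.05 -45.9 ]
```

View pics/l6.png

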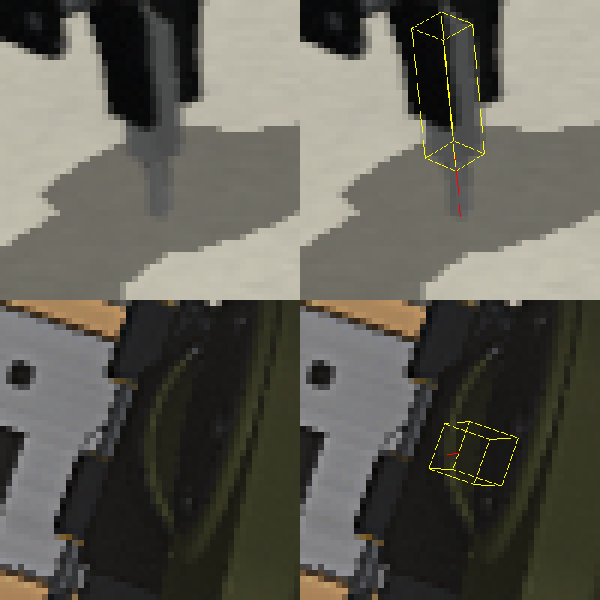

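Call:
arm_command(
  targets=[
    [[0.01, -0.002, 0, 0, 0, -1, 1], [0.03, -0.006, 0, 0, 0, -3, 1], [0.06, -0.013, 0, 0, 0, -6, 1], [0.09, -0.02, 0, 0, 0, -9, 1], [0.12, -0.027, 0, 0, 0, -12, 1], [0.15, -0.034, 0, 0, 0, -15, 1], [0.18, -0.041, 0, 0, 0, -18, 1], [0.21, -0.048, 0, 0, 0, -21, 1], [0.23, -0.052, 0, 0, 0, -23, 1], [0.24, -0.054, 0, 0, 0, -24, 1]],
  ],
)

```text
time_s: 20.35
tool_pos: [0.5262, 0.069, 0.2288]
tool_rot: [180.0, -0.0, 94.4]
force: [0.3, 0.9, -2.4]
grip_width: 0.0176
```

```bash
python3 go.py .5519 .2706 .229 115.84
```

```text
t 20.35 pos [0.5262 0.069  0.2288] rot [ 1.7999e+02 -4.0000e-02  9.4380e+01] F [ 0.32  0.89 -2.39] w 0.0176 q [ 30.3   6.6 -43.3  98.3   4.6  76.9  -9.5]
shift [ 0.199  0.041 -0.   ]
turn [ 2.000e-02 -4.000e-02 -2.146e+01]
```

Call:
arm_command(
  targets=[
    [[0.01, 0.002, 0, 0, 0, -1, 1], [0.03, 0.006, 0, 0, 0, -3, 1], [0.06, 0.012, 0, 0, 0, -6, 1], [0.09, 0.018, 0, 0, 0, -9, 1], [0.12, 0.025, 0, 0, 0, -13, 1], [0.15, 0.031, 0, 0, 0, -17, 1], [0.175, 0.036, 0, 0, 0, -20, 1], [0.19, 0.039, 0, 0, 0, -21.5, 1], [0.197, 0.041, 0, 0, 0, -21.5, 1], [0.199, 0.041, 0, 0, 0, -21.5, 1]],
  ],
)

```text
time_s: 21.35
tool_pos: [0.5541, 0.2659, 0.2283]
tool_rot: [-180.0, 0.0, 115.4]
force: [-0.5, -0.4, -2.0]
grip_width: 0.0178
```

Call:
arm_command(
  targets=[
    [[0, 0, 0, 0, 0, 0, 1], [0, 0, 0, 0, 0, 0, 1], [0, 0, 0, 0, 0, 0, 1]],
  ],
)

```text
time_s: 21.65
tool_pos: [0.5543, 0.2646, 0.2287]
tool_rot: [-180.0, 0.1, 115.3]
force: [1.0, 0.5, -1.5]
grip_width: 0.0176
```

```bash
python3 go.py .5519 .2706 .110 115.84
```

```text
t 21.65 pos [0.5543 0.2646 0.2287] rot [-1.8000e+02  6.0000e-02  1.1533e+02] F [ 1.02  0.53 -1.53] w 0.0176 q [ 11.7  20.6 -50.3  86.7  16.   80.2 -14.2]
shift [0.0066 0.0004 0.1187]
turn [-0.    0.06 -0.51]
```

Call:
arm_command(
  targets=[
    [[0.003, 0.0003, 0.01, 0, 0, -0.5, 1], [0.0066, 0.0004, 0.03, 0, 0, -0.5, 1], [0.0066, 0.0004, 0.055, 0, 0, -0.5, 1], [0.0066, 0.0004, 0.08, 0, 0, -0.5, 1], [0.0066, 0.0004, 0.1, 0, 0, -0.5, 1], [0.0066, 0.0004, 0.113, 0, 0, -0.5, 1], [0.0066, 0.0004, 0.116, 0, 0, -0.5, 1], [0.0066, 0.0004, 0.116, 0, 0, -0.5, 1], [0.0066, 0.0004, 0.116, 0, 0, -0.5, 1]],
  ],
)

```text
time_s: 22.55
tool_pos: [0.5521, 0.2725, 0.1137]
tool_rot: [179.9, 0.0, 115.9]
force: [-0.2, -0.1, -1.4]
grip_width: 0.0174
```

```bash
python3 look.py l7 25 -.0017 0; python3 go.py .5519 .2706 .095 115.84
```

```text
t 22.65 pos [0.5521 0.2725 0.1138] rot [1.7989e+02 1.0000e-02 1.1594e+02] F [ 0.13 -0.31 -1.91] w 0.0177 q [  9.5  25.8 -48.4  94.6  20.4  68.8 -17.6]
shift [-0.0016 -0.0011  0.0188]
turn [0.11 0.01 0.1 ]
```

View pics/l7.png

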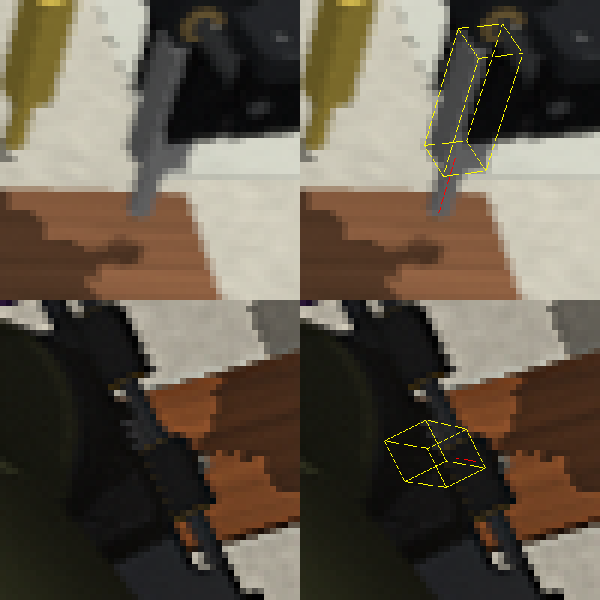

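Hole at (125,250) in the crop, with the neck above it. Next I correct laterally by 1.6 and 1.1 mm and lower to just over the hole.

Call:
arm_command(
  targets=[
    [[-0.0008, -0.0005, 0.003, 0, 0, 0, 1], [-0.0016, -0.001, 0.007, 0, 0, 0, 1], [-0.0016, -0.001, 0.011, 0, 0, 0, 1], [-0.0016, -0.001, 0.014, 0, 0, 0, 1], [-0.0016, -0.001, 0.014, 0, 0, 0, 1], [-0.0016, -0.001, 0.014, 0, 0, 0, 1]],
  ],
)

```text
time_s: 23.25
tool_pos: [0.5512, 0.2702, 0.0985]
tool_rot: [-180.0, -0.0, 115.9]
force: [0.4, -0.4, -2.6]
grip_width: 0.0176
```

```bash
python3 go.py .5519 .2706 .0603 115.84
```

```text
t 23.25 pos [0.5512 0.2702 0.0985] rot [-179.98   -0.    115.95] F [ 0.4  -0.43 -2.57] w 0.0176 q [  9.4  26.5 -48.   95.6  21.1  67.4 -17.9]
shift [0.     0.0008 0.0382]
turn [-0.02 -0.    0.11]
```

Call:
arm_command(
  targets=[
    [[0, 0.0007, 0.001, 0, 0, 0, 1], [0, 0.0007, 0.003, 0, 0, 0, 1], [0, 0.0007, 0.005, 0, 0, 0, 1], [0, 0.0007, 0.007, 0, 0, 0, 1], [0, 0.0007, 0.009, 0, 0, 0, 1], [0, 0.0007, 0.011, 0, 0, 0, 1], [0, 0.0007, 0.012, 0, 0, 0, 1]],
  ],
)

```text
time_s: 23.95
tool_pos: [0.5518, 0.2704, 0.0863]
tool_rot: [-180.0, 0.0, 115.9]
force: [-0.4, -0.5, -1.2]
grip_width: 0.0178
```

```bash
python3 go.py .5519 .2706 .0603 115.84; python3 look.py l8 25 -.0017 0
```

```text
t 23.95 pos [0.5518 0.2704 0.0863] rot [-179.98    0.    115.94] F [-0.4  -0.49 -1.23] w 0.0178 q [  9.   27.3 -47.6  96.1  21.7  66.3 -18.3]
shift [0.0001 0.0002 0.026 ]
turn [-0.02  0.    0.1 ]
```

View pics/l8.png

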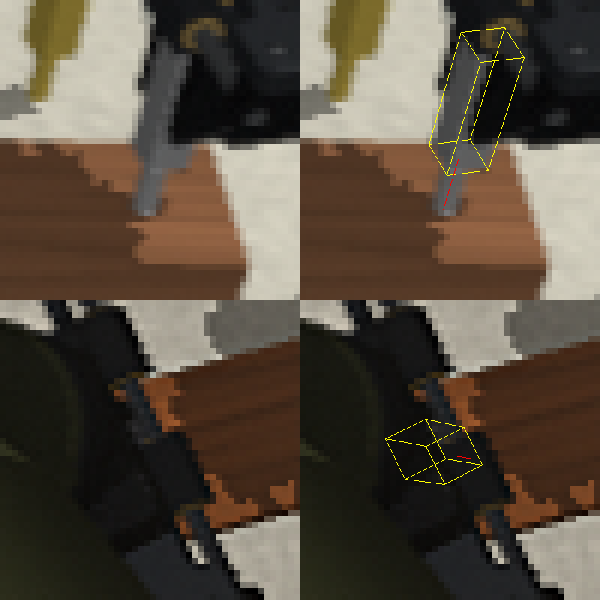

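Call:
arm_command(
  targets=[
    [[0, 0, 0.003, 0, 0, 0, 1], [0, 0, 0.006, 0, 0, 0, 1], [0, 0, 0.009, 0, 0, 0, 1], [0, 0, 0.012, 0, 0, 0, 1], [0, 0, 0.015, 0, 0, 0, 1], [0, 0, 0.018, 0, 0, 0, 1], [0, 0, 0.021, 0, 0, 0, 1], [0, 0, 0.0235, 0, 0, 0, 1], [0, 0, 0.0235, 0, 0, 0, 1], [0, 0, 0.0235, 0, 0, 0, 1]],
  ],
)

```text
time_s: 25.05
tool_pos: [0.5519, 0.2705, 0.0631]
tool_rot: [-180.0, 0.0, 115.9]
force: [-0.4, 0.4, -0.3]
grip_width: 0.0175
```

```bash
python3 go.py .5519 .2706 .0603 115.84
```

```text
t 25.05 pos [0.5519 0.2705 0.0631] rot [-179.99    0.    115.94] F [-0.4   0.41 -0.34] w 0.0175 q [  8.4  28.8 -46.8  97.2  22.9  64.1 -19.2]
shift [0.0001 0.0001 0.0028]
turn [-0.01  0.    0.1 ]
```

Call:
arm_command(
  targets=[
    [[0, 0, 0.0005, 0, 0, 0, 1], [0, 0, 0.001, 0, 0, 0, 1], [0, 0, 0.0015, 0, 0, 0, 1], [0, 0, 0.0015, 0, 0, 0, 1]],
  ],
)

```text
time_s: 25.45
tool_pos: [0.5519, 0.2704, 0.0616]
tool_rot: [-180.0, 0.0, 115.9]
force: [0.7, 0.2, -0.8]
grip_width: 0.0176
```

Call:
arm_command(
  targets=[
    [[0, 0, 0.0005, 0, 0, 0, 1], [0, 0, 0.001, 0, 0, 0, 1], [0, 0, 0.001, 0, 0, 0, 1]],
  ],
)

```text
time_s: 25.75
tool_pos: [0.5518, 0.2704, 0.0605]
tool_rot: [-180.0, 0.0, 115.9]
force: [-1.3, 0.2, -1.5]
grip_width: 0.0178
```

Call:
arm_command(
  targets=[
    [[0, 0, 0.0002, 0, 0, 0, 1], [0, 0, 0.0005, 0, 0, 0, 1], [0, 0, 0.0005, 0, 0, 0, 1]],
  ],
)

```text
time_s: 26.05
tool_pos: [0.5519, 0.2705, 0.0603]
tool_rot: [180.0, 0.0, 115.9]
force: [-0.0, -0.8, 0.1]
grip_width: 0.0177
```

Call:
arm_command(
  targets=[
    [[0, 0, 0.0002, 0, 0, 0, 1], [0, 0, 0.0005, 0, 0, 0, 1], [0, 0, 0.0005, 0, 0, 0, 1]],
  ],
)

```text
time_s: 26.35
tool_pos: [0.5519, 0.2705, 0.0602]
tool_rot: [180.0, 0.0, 115.9]
force: [-2.8, -1.1, 6.0]
grip_width: 0.0176
```

Call:
arm_command(
  targets=[
    [[0, 0, -0.0004, 0, 0, 0, 1], [0, 0, -0.0005, 0, 0, 0, 0.6], [0, 0, -0.0005, 0, 0, 0, 0.4], [0, 0, -0.0005, 0, 0, 0, 0], [0, 0, -0.0005, 0, 0, 0, -0.5], [0, 0, -0.0005, 0, 0, 0, -1], [0, 0, -0.0005, 0, 0, 0, -1], [0, 0, -0.0005, 0, 0, 0, -1], [0, 0, -0.0005, 0, 0, 0, -1], [0, 0, -0.0005, 0, 0, 0, -1]],
  ],
)

```text
time_s: 27.35
tool_pos: [0.5519, 0.2704, 0.0601]
tool_rot: [-180.0, 0.0, 115.9]
force: [0.4, 0.1, 0.5]
grip_width: 0.0739
```

Call:
arm_command(
  targets=[
    [[0, 0, -0.01, 0, 0, 0, -1], [0, 0, -0.03, 0, 0, 0, -1], [0, 0, -0.06, 0, 0, 0, -1], [0, 0, -0.1, 0, 0, 0, -1], [0, 0, -0.14, 0, 0, 0, -1], [0, 0, -0.17, 0, 0, 0, -1], [0, 0, -0.19, 0, 0, 0, -1], [0, 0, -0.19, 0, 0, 0, -1]],
  ],
)

```text
time_s: 28.15
tool_pos: [0.5532, 0.2719, 0.2545]
tool_rot: [179.6, 0.0, 116.0]
force: [0.7, 0.4, -0.7]
grip_width: 0.0869
```

```bash
python3 go.py .52 -.05 .25 90
```

```text
t 28.15 pos [0.5532 0.2719 0.2545] rot [1.7962e+02 2.0000e-02 1.1595e+02] F [ 0.68  0.42 -0.65] w 0.0869 q [ 11.4  19.9 -51.   84.5  15.6  82.5 -13.9]
shift [-0.2749 -0.1707  0.0034]
turn [ 0.38 -0.06 25.95]
```

Next I move clear for an unobstructed check.

Call:
arm_command(
  targets=[
    [[-0.04, -0.025, 0, 0, 0, 4, -1], [-0.08, -0.05, 0, 0, 0, 8, -1], [-0.12, -0.075, 0, 0, 0, 12, -1], [-0.16, -0.1, 0, 0, 0, 16, -1], [-0.2, -0.125, 0, 0, 0, 20, -1], [-0.24, -0.15, 0, 0, 0, 24, -1], [-0.27, -0.17, 0, 0, 0, 26, -1], [-0.27, -0.17, 0, 0, 0, 26, -1], [-0.27, -0.17, 0, 0, 0, 26, -1]],
  ],
)

```text
time_s: 29.05
tool_pos: [0.5165, -0.0474, 0.2494]
tool_rot: [-179.9, -0.0, 89.8]
force: [-0.2, 0.5, 0.0]
grip_width: 0.0869
```

```bash
python3 - <<'E'
from h import *
from cell import *
r=[]
for n,b in(('scene',(305,200,100,60)),('top',(100,155,100,60))):
    c=read_camera(n); x,y,w,h=b; old=pickle.load(open(n+'0.pkl','rb'))
    f=lambda i:cv2.resize(np.ascontiguousarray(i[y:y+h,x:x+w,::-1]),None,fx=4,fy=4,interpolation=0)
    r.append(np.hstack([f(old['img']),f(c['img'])]))
    if n=='top': cv2.imwrite('pics/fin_top.png',cv2.resize(c['img'][:,:,::-1],(800,600)))
cv2.imwrite('pics/fin.png',np.vstack(r)); print(get_obs()['time_s'],get_obs()['tool_pos'])
E
```

```text
29.15 [ 0.51698953 -0.04504888  0.24980311]
```

View pics/fin.png

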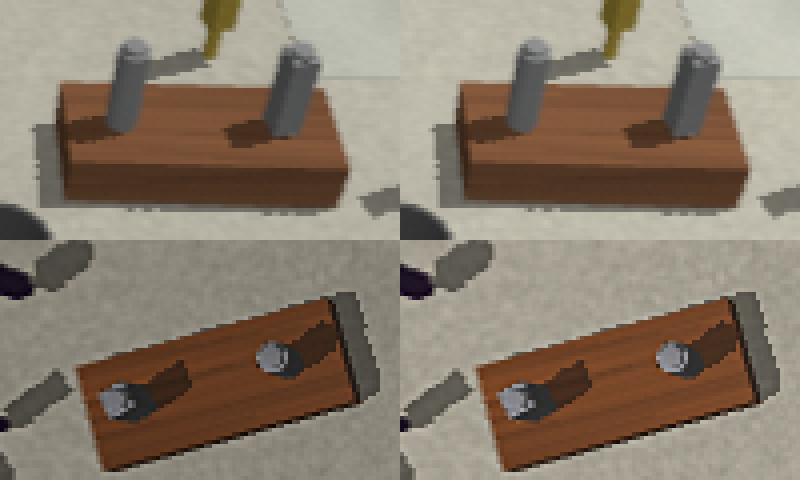

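View pics/fin_top.png

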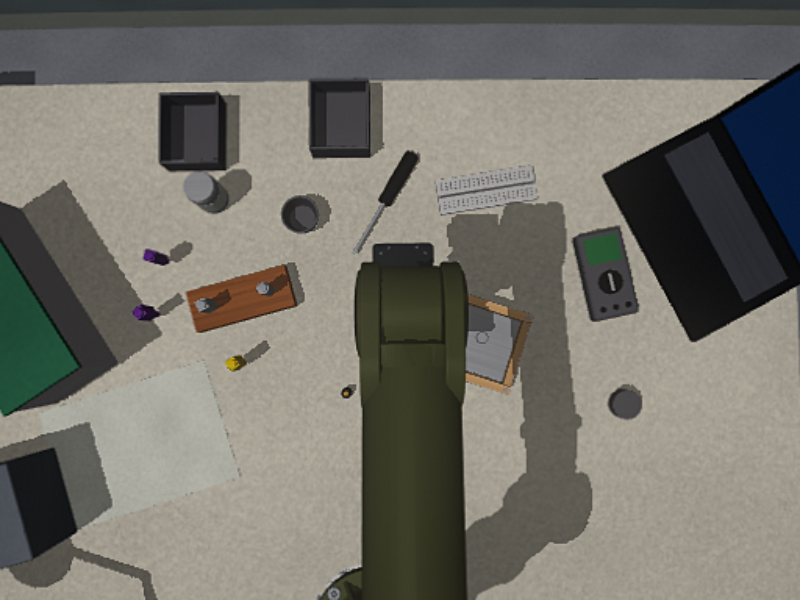

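Both punches stand where they were, upright and fully home, with no pixel-level change at (118,402) and (272,357) in the crop. All bystanders are in place and the arm is clear.

```bash
python3 -c "
from cell import *
print(sign_off())"
```

```text
the job is handed in; nothing more can be done
None
```

I stamped the panel inside the ring with the square-bodied punch, put it back in the same hole of the stand, and handed the job in at about 29 s. The hand-in gave no verdict.

- **Stamping:** I felt for the panel and found its face at about z = 0.041 m. The punch pressed with roughly 12 to 14 N for about 1.6 s (wrist reading plus the punch's weight). A side force of 3 to 5 N showed at the wrist, but the tool did not slide. The calibrated overlay put the face within about 1 mm of the ring's centre.
- **Return:** The punch seated at the same tool height as when I picked it up, within about 0.2 mm, and was released.
- **Last pictures:** Both punches stand upright where they started, and the bystanders look undisturbed. The arm is clear.
- **What disagreed:** The network's top hit for the ring in the top view was the holder's middle, so I used the ring seen in the pictures and the holder's geometry instead. The grip held the punch about 2 mm off the tool's centre line, and I allowed for that at the ring.

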